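# Roll the thick exercise roller to the stop

## Task

On the hand-exercise board, lay the closed hand on top of the thicker wooden roller and roll it forward under the hand until it lies against the wooden stop bar, squarely along it. Roll it along the board rather than picking it up, and leave the thinner roller where it is.

Things in the scene. Friction and masses are not known exactly. Their poses are not given: they have to be found in the camera images.
- thick_roller: Thicker of two plain wooden cylinders lying on the board: 60 mm diameter, 110 mm long, 0.24 kg. Origin at its centre, on its axis, 30 mm above the board's top. Own y along its length; x and z turn as it rolls (z up at start). Starts 55 to 100 mm short of the stop, parallel to it within 5 degrees, in either half of the board. A hand rolling it from above travels twice as far as its centre.
- thin_roller: The thinner wooden roller, 36 mm diameter, 110 mm long, lying in the other half of the board. Origin at its centre, own y along its length. To be left alone.
- board: Fixed exercise board: plywood with grey top, 260 mm (x) by 360 mm (y), 14 mm thick; origin at centre of underside. Its +x points to the edge with the stop bar, away from the robot. The wooden bar runs along the board's y, 22 mm thick, its top 28 mm above the board's top (42 mm above the desk). A small white cone (48 mm high) stands at the near edge, midway between the halves.
- stop_face (a point): Middle of the stop bar's face towards the rollers, at the level of the board's top (14 mm above the desk), 100 mm from the board's centre along its +x. Axes as the board's. When the thick roller touches the stop its centre is 30 mm short of this face.
Not all that is in view belongs to the job. Leave any green or yellow look-alike of the thick_roller alone.

How it is judged:
By the outcome, as a careful person would: the job done as asked, in the order asked, and still so for the second after the job is handed in, with the robot touching nothing.
It also fails if it takes over 48 s, if anything falls off the work surface, if the arm or the gripper's body presses on something with over 40 N, if the wrist force passes 120 N, or if a joint passes its speed limit or range.

## Robot

A 7-joint arm with a two-finger parallel gripper is mounted at the origin on the work surface. World frame = base frame: x ahead of the robot, y to its left, z up, the work surface at z = 0. Lengths are in m, angles in degrees, forces in N, time in s.
With the tool pointing down it reaches from about 0.4 to 0.75 m from the base axis. Payload 19.5 kg.
Tool frame: the origin (TCP) lies on the centre line of the jaws, within the pads' length; the fingertips stand tip_reach ahead of it and the grasp point (between the pads) is the TCP (tip_reach is the distance from the TCP to the fingertips, in m); z points along the fingers, y is the direction in which the jaws open and shut (so a half turn about z gives the same grasp; the last joint's range is limited). The gripper opens to 85 mm and grips with 20 to 120 N. Pads are 22 mm wide; open, the fingers measure 114 mm over their backs; the gripper's body (76 mm by 85 mm) begins 54 mm behind the grasp point. The pads swing forward as they close: fully open they stand 13 mm farther back than shut.
Start: joints at [-77.619, 40.479, -1.581, 85.061, 1.261, 54.483, -4.326], TCP at [0.147, 0.556, 0.25] pointing down, gripper open.
Joint ranges: [-155.06, 155.06], [-18.47, 123.98], [-90, 86.84], [0, 140.48], [-83.41, 263.41], [0, 116], [-161.91, 161.91]. Speed limits (degrees/s): [108.29, 108.29, 147.25, 147.25, 172.46, 172.46, 172.46].

## Interface

Orientations are given as [roll, pitch, yaw] about the fixed x, y, z axes, in that order (R = Rz(yaw) Ry(pitch) Rx(roll)).
In Python, from rig import * gives the robot as it stands.
- The arm moves only by the shell command python3 -m handwheel 'ROWS' [FORCE]. ROWS is text: rows parted by semicolons, each of 7 numbers parted by spaces: the shift along the tool's x, y, z in cm, then the turn, a rotation vector about the tool's x, y, z in degrees, then the finger opening in cm, from 0 to 8.54. A call has 1 to 10 rows; each row shifts and turns the commanded pose from where the row before left it, along the tool's axes as they then stand; what a row does not reach is not made up. A row lasts 1/10 s, in which the tool goes at most 50 mm and 8.59 degrees, less where a joint would pass 70% of its speed; a pose out of reach is approached as far as the arm can. A call is refused whole if a number of a shift passes 5 or a number of a turn 8.59, either way. A call with a gripper value outside its range is refused whole. The fingers move at their own pace and stop on an object; FORCE is the grip in N (left out, the last holds). Time passes only in rows, so rows that do not move let the fingers close. It gives the time, the measured TCP pose, the force and the opening at its end, in the units of the state.
- state(): the state, without advancing time (a new reading comes with each control period).
- camera(name): name is "scene" or "top" or "wrist"; returns a dict with "pixels" (420x560x3 uint8, red, green, blue), "fovy" (degrees; the focal length in pixels is half the picture's height over the tangent of half this angle, whatever the lens; pixels are square), "cx", "cy" (the principal point, pixels), "dist" ([k1, k2, p1, p2, k3] as OpenCV has them; the pictures are not rectified), "extrinsics" (4x4, takes a point from world to camera coordinates); the wrist camera has in their place "T_tool_cam" (4x4, takes a point from camera to tool coordinates, whose origin is the TCP and whose axes are the flange's). Camera axes: x right, y down, z forward; pixel columns grow to the right and rows downward; lengths in m; the calibration is good to about 2 mm. A picture is of the moment at which its call begins: read the wrist's pose just before it. There is no depth.
- hand_in(): hands the job in, once; it reports no verdict.
Trained networks look in a picture, given as the dict that the camera call returned (one of the last four; its "shot" number tells which), for a name from the list of things; names that differ only in an ending like _2 or _b are one class to them, and where a whole thing is asked for, a point or a joint stands for the part that bears it (a point fixed in the world has none). Each returns a list of dicts, best first, with "p" (0 to 1); they miss things now and then, are a little off and sometimes report something else, mostly with a low value. They report only what shows in the picture. A call takes as long as a camera call. They do not tell look-alikes from the thing itself.
- find_in(picture, label): "box" ([left, top, width, height] in pixels, round what is visible of it).
- silhouettes(picture, label): "pixels" (420x560 bool, what is visible of it) and "box" ([left, top, width, height] in pixels, round what is visible of it).
The state is a dict: "time": time; "joints": joint angles; "joint_velocities": joint speeds; "joint_torque": joint torques, N m; "eef_pos": TCP position; "orientation": TCP orientation; "wrist_force": force on the tool from outside, world axes, zero at the start; "moment": the same for the moment, N m; "width": opening from 0.0 (shut) to 1.0 (fully open).
Only numpy, scipy, OpenCV 4.12 (cv2) and the standard library are available. Lean on these libraries where they do the work, as an engineer would, in place of code of your own. Each camera call takes 0.05 s, during which the arm holds its last target. There are 200 camera calls.

## Working session

There is one attempt and no reset: what is moved stays moved. The work goes in short steps, Python scripts to look and compute and a shell command to move; the robot and the scene stay as the last step left them, time stands still between calls to the robot, and variables do not carry over. Pictures are saved under pics/ and viewed, about 8 in all and at most 12, crops included, and the job is handed in when it is done.

```bash
ls; mkdir -p pics
python3 - <<'E'
from rig import *
import cv2,numpy as np
s=state(); print({k:s[k] for k in s if k not in('joint_torque',)})
ps=[]
for n in("scene","top"):
    c=camera(n); cv2.imwrite(f"pics/{n}0.png",c["pixels"][:,:,::-1])
    print(n,c["fovy"],c["cx"],c["cy"],c["dist"],np.round(c["extrinsics"],4).tolist())
    for l in("thick_roller","thin_roller","board"):
        print(l,[(round(d["p"],2),d["box"]) for d in find_in(c,l)])
E
```

```text
pics
{'time': 0.0, 'joints': array([-77.61970011,  40.51432845,  -1.58458092,  85.08556175,
         1.26107754,  54.48300485,  -4.32375504]), 'joint_velocities': array([ 0.05350038,  0.01329033, -0.0123424 ,  0.01702636, -0.02424508,
       -0.06332311, -0.02200981]), 'eef_pos': array([0.14650512, 0.55575499, 0.24981829]), 'orientation': array([-1.79934448e+02,  1.19665610e-03,  1.65234612e+02]), 'wrist_force': array([-0.22827664, -0.38327093, -0.74027664]), 'moment': array([0.03058842, 0.02232044, 0.00131607]), 'width': 1.0005106758586095}
scene 47.71782843309762 276.923570124254 209.11795731919227 [-0.08523115  0.          0.          0.          0.        ] [[-0.5563, 0.831, -0.0066, 0.351], [0.7033, 0.4666, -0.5364, -0.2923], [-0.4427, -0.303, -0.8439, 1.2719], [0.0, 0.0, 0.0, 1.0]]
thick_roller [(0.94, [290.6, 139.2, 43.9, 52.2]), (0.78, [190.2, 182.8, 56.0, 43.4]), (0.57, [232.3, 108.7, 32.9, 49.0])]
thin_roller [(0.74, [261.5, 222.4, 49.5, 42.9])]
board [(0.75, [151.0, 161.7, 199.7, 162.4])]
top 57.14223878668247 283.3421738679074 209.35482448386924 [-0.06107136  0.          0.          0.          0.        ] [[0.0043, -1.0, -0.0017, -0.0703], [-0.9958, -0.0041, -0.0919, 0.5484], [0.0919, 0.0021, -0.9958, 0.8372], [0.0, 0.0, 0.0, 1.0]]
thick_roller [(0.92, [405.9, 108.0, 29.2, 52.0]), (0.79, [315.3, 187.7, 55.4, 29.4]), (0.74, [350.8, 278.0, 54.0, 46.5]), (0.64, [274.0, 277.5, 30.9, 54.9])]
thin_roller [(0.88, [234.1, 196.9, 54.0, 18.8])]
board [(0.67, [220.4, 144.2, 158.6, 112.7])]
```

View pics/top0.png

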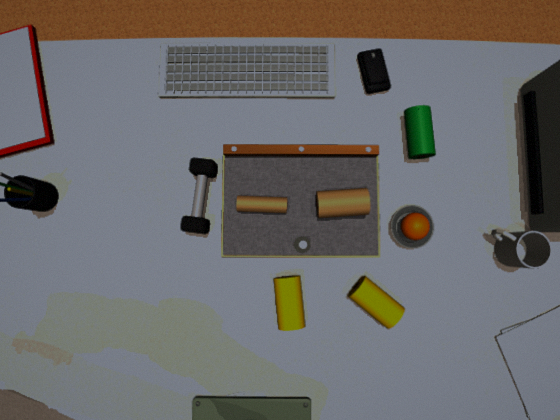

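View pics/scene0.png

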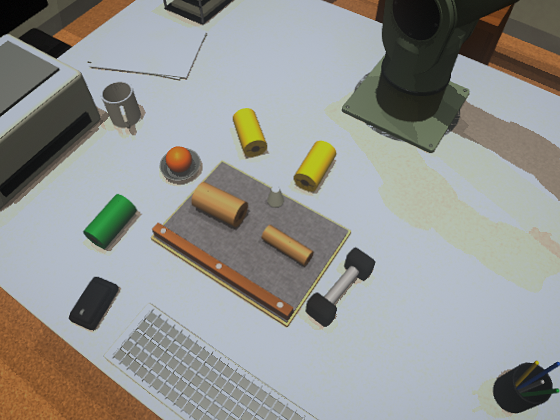

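Top view: thick roller is centred near (343,203) in the right half, thin roller near (262,205), and the stop bar runs along row ~150. The green and yellow cylinders are look-alikes off the board. Next I measure.

```bash
cat > h.py <<'E'
from rig import *
import cv2,numpy as np
def K(c):
    f=c["pixels"].shape[0]/2/np.tan(np.radians(c["fovy"]/2)); return np.array([[f,0,c["cx"]],[0,f,c["cy"]],[0,0,1.]])
def toplane(c,px,z,E=None):
    E=c["extrinsics"] if E is None else E
    u=cv2.undistortPoints(np.array(px,float).reshape(-1,1,2),K(c),np.array(c["dist"])).reshape(-1,2)
    d=np.c_[u,np.ones(len(u))]@E[:3,:3]; o=-E[:3,:3].T@E[:3,3]
    return (o+d*((z-o[2])/d[:,2])[:,None])
def proj(c,P,E=None):
    E=c["extrinsics"] if E is None else E
    return cv2.projectPoints(np.array(P,float),cv2.Rodrigues(E[:3,:3])[0],E[:3,3],K(c),np.array(c["dist"]))[0].reshape(-1,2)
def hullmask(c,P,E=None):
    m=np.zeros(c["pixels"].shape[:2],np.uint8)
    cv2.fillConvexPoly(m,cv2.convexHull(np.round(proj(c,P,E)*16).astype(np.int32).reshape(-1,1,2)),1,shift=4); return m>0
def cyl(x,y,yaw,r=.03,L=.11,zb=.014):
    a=np.linspace(0,2*np.pi,40,endpoint=False); p=np.concatenate([np.c_[r*np.cos(a),0*a+s*L/2,r*np.sin(a)] for s in(-1,1)])
    C,S=np.cos(yaw),np.sin(yaw); return p@np.array([[C,S,0],[-S,C,0],[0,0,1]])+[x,y,zb+r]
E
python3 - <<'E'
from h import *
from scipy.optimize import minimize
cs=[camera("top"),camera("scene")]
def sil(c,l,near):
    best=min(silhouettes(c,l),key=lambda d:abs(d["box"][0]+d["box"][2]/2-near[0])+abs(d["box"][1]+d["box"][3]/2-near[1]))
    return best["pixels"]
for l,n,r in(("thick_roller",[(343,203),(218,205)],.03),("thin_roller",[(262,205),(287,245)],.018)):
    ms=[sil(c,l,k) for c,k in zip(cs,n)]
    def cost(p,sel=(0,1)): return sum(1-(ms[i]&(h:=hullmask(cs[i],cyl(p[0],p[1],p[2]/50,r)))).sum()/(ms[i]|h).sum() for i in sel)
    x0=toplane(cs[0],[n[0]],.014+r)[0]
    for sel in((0,),(1,),(0,1)):
        b=minimize(cost,[x0[0],x0[1],0.],args=(sel,),method="Nelder-Mead",options=dict(initial_simplex=[[x0[0]+a,x0[1]+b_,c_] for a,b_,c_ in((0,0,0),(.02,0,1),(0,.02,-1),(-.01,-.01,2))]))
        print(l,sel,b.x[:2].round(4),"yaw",np.degrees(b.x[2]/50).round(2),b.fun.round(3))
c=cs[0]["pixels"][:,:,::-1]; cv2.imwrite("pics/z.png",cv2.resize(c[138:264,214:388],None,fx=4.5,fy=4.5,interpolation=cv2.INTER_CUBIC))
E
```

```text
thick_roller (0,) [ 0.5619 -0.1971] yaw 0.43 0.05
thick_roller (1,) [ 0.5637 -0.1977] yaw 0.61 0.089
thick_roller (0, 1) [ 0.5632 -0.1978] yaw 0.48 0.151
thin_roller (0,) [ 0.5594 -0.0195] yaw 0.39 0.074
thin_roller (1,) [ 0.562  -0.0219] yaw -0.61 0.05
thin_roller (0, 1) [ 0.5603 -0.0215] yaw 0.61 0.176
```

View pics/z.png

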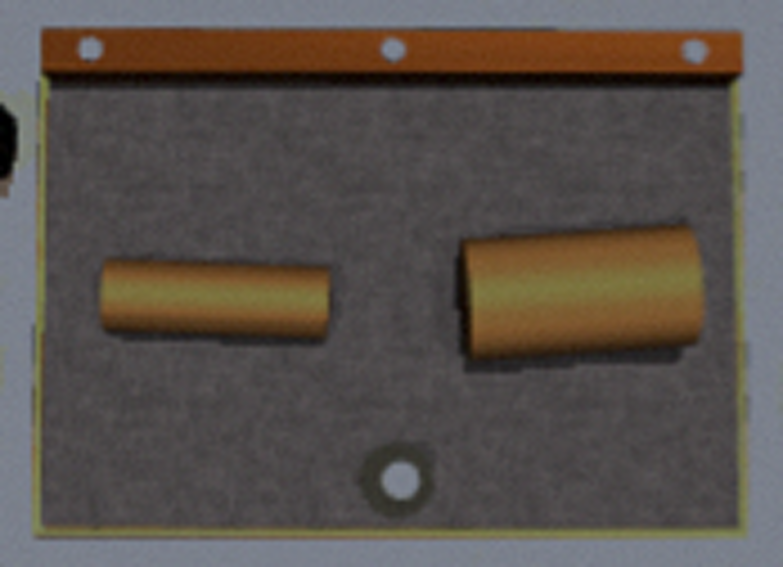

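Run:
```python
from h import *
from scipy.optimize import differential_evolution as DE
cs=[camera("top"),camera("scene")]
c=cs[0]; q=lambda x,y:((x+.5)/4.5-.5+214,(y+.5)/4.5-.5+138)
f=toplane(c,[q(42,73),q(742,74)],.042); print("face top",f.round(4).tolist())
g=toplane(c,[q(35,536),q(745,534)],.014); print("near edge",g.round(4).tolist())
e=toplane(c,[q(466,299),q(697,285)],.044); print("thick axis",e.round(4).tolist(),np.degrees(np.arctan2(e[1,0]-e[0,0],e[0,1]-e[1,1])))
print("cone tip",toplane(c,[q(400,480)],.062).round(3))
n=[(343,203),(218,205)]; ms=[]
for c,k in zip(cs,n): ms.append(min(silhouettes(c,"thick_roller"),key=lambda d:abs(d["box"][0]+d["box"][2]/2-k[0])+abs(d["box"][1]+d["box"][3]/2-k[1]))["pixels"])
def cost(p,sel): return sum(1-(ms[i]&(h:=hullmask(cs[i],cyl(p[0],p[1],np.radians(p[2]))))).sum()/(ms[i]|h).sum() for i in sel)
for sel in((0,),(1,),(0,1)):
    b=DE(cost,[(.54,.59),(-.22,-.17),(-7,7)],args=(sel,),seed=1,maxiter=40); print(sel,b.x.round(4),round(b.fun,3))
```

```text
face top [[0.6708, 0.0671, 0.042], [0.672, -0.2799, 0.042]]
near edge [[0.4423, 0.0708, 0.014], [0.4446, -0.284, 0.014]]
thick axis [[0.5589, -0.1421, 0.044], [0.5663, -0.2551, 0.044]] 3.730501953241587
cone tip [[ 0.471 -0.109  0.062]]
(0,) [ 0.5624 -0.1959  3.0144] 0.023
(1,) [ 0.5643 -0.199   0.791 ] 0.095
(0, 1) [ 0.5625 -0.1957  3.059 ] 0.126
```

Run:
```python
import numpy as np
yaw=165.2; p=np.array([.1465,.5558])
for wp,n in(((.42,.26),9),((.545,-.197),10)):
    d=(np.array(wp)-p)/n*100; p=np.array(wp)
    for i in range(n):
        c,s=np.cos(np.radians(yaw)),np.sin(np.radians(yaw)); print(f"{d@[c,s]:.2f} {d@[s,-c]:.2f} 0 0 0 4 0;",end=" "); yaw-=4
    print(yaw)
from rig import *
import rig; print([n for n in dir(rig) if not n.startswith('_')], getattr(rig,'tip_reach',None))
```

```text
-3.78 -2.40 0 0 0 4 0; -3.94 -2.13 0 0 0 4 0; -4.08 -1.85 0 0 0 4 0; -4.19 -1.56 0 0 0 4 0; -4.29 -1.27 0 0 0 4 0; -4.37 -0.96 0 0 0 4 0; -4.43 -0.66 0 0 0 4 0; -4.46 -0.35 0 0 0 4 0; -4.48 -0.03 0 0 0 4 0; 129.2
-4.33 -1.92 0 0 0 4 0; -4.45 -1.61 0 0 0 4 0; -4.56 -1.30 0 0 0 4 0; -4.64 -0.98 0 0 0 4 0; -4.69 -0.65 0 0 0 4 0; -4.73 -0.32 0 0 0 4 0; -4.74 0.01 0 0 0 4 0; -4.73 0.34 0 0 0 4 0; -4.69 0.67 0 0 0 4 0; -4.63 0.99 0 0 0 4 0; 89.19999999999999
['MotionError', 'camera', 'find_in', 'hand_in', 'silhouettes', 'state', 'tip_reach'] 0.019
```

```bash
python3 -m handwheel '-3.8 -2.4 0 0 0 4 0; -3.9 -2.1 0 0 0 4 0; -4.1 -1.9 0 0 0 4 0; -4.2 -1.6 0 0 0 4 0; -4.3 -1.3 0 0 0 4 0; -4.4 -1 0 0 0 4 0; -4.4 -0.7 0 0 0 4 0; -4.5 -0.3 0 0 0 4 0; -4.5 0 0 0 0 4 0' 20
python3 -m handwheel '-4.3 -1.9 0 0 0 4 0; -4.5 -1.6 0 0 0 4 0; -4.6 -1.3 0 0 0 4 0; -4.6 -1 0 0 0 4 0; -4.7 -0.7 0 0 0 4 0; -4.7 -0.3 0 0 0 4 0; -4.7 0 0 0 0 4 0; -4.7 0.3 0 0 0 4 0; -4.7 0.7 0 0 0 4 0; -4.6 1 0 0 0 3 0' 20
python3 - <<'E'
from h import *
s=state(); print(s["time"],s["joints"].round(1),s["eef_pos"].round(4),s["orientation"].round(2),s["wrist_force"].round(2),s["width"])
c=camera("wrist"); cv2.imwrite("pics/w1.png",c["pixels"][:,:,::-1]); print(c["T_tool_cam"].round(3).tolist(),c["fovy"],c["dist"])
E
```

```text
time: 1.8
eef_pos: [0.4217, 0.2575, 0.2505]
orientation: [180.0, 0.0, 129.1]
wrist_force: [0.1, 0.6, 0.0]
width: -0.002
time: 2.8
eef_pos: [0.5457, -0.1991, 0.2505]
orientation: [180.0, 0.0, 90.1]
wrist_force: [0.2, -0.0, 1.1]
width: -0.003
2.8 [ 10.7  41.7  12.5  84.  -10.1  55.4  26. ] [ 0.5457 -0.1991  0.2505] [179.98   0.    90.08] [ 0.18 -0.04  1.14] -0.003119034226621329
[[0.0, -0.958, -0.288, 0.075], [1.0, 0.0, -0.001, 0.001], [0.001, -0.288, 0.958, -0.123], [0.0, 0.0, 0.0, 1.0]] 62.43033863933435 [-0.08800078  0.          0.          0.          0.        ]
```

View pics/w1.png

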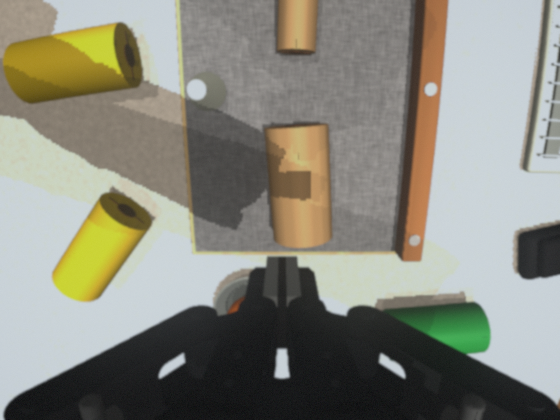

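Wrist view: the thick roller spans about (267–330, 125–247), the bar runs at columns ~400–440, and the closed fingertips are about 15 mm by 22 mm. I turn the hand so its 22 mm side runs along the roll direction, and descend.

```bash
python3 -m handwheel '0 0 0.9 0 0 -8.5 0; 0 0 0.9 0 0 -8.5 0; 0 0 0.9 0 0 -8.5 0; 0 0 0.9 0 0 -8.5 0; 0 0 0.9 0 0 -8.5 0; 0 0 0.9 0 0 -8.5 0; 0 0 0.9 0 0 -8.5 0; 0 0 0.9 0 0 -8.5 0; 0 0 0.9 0 0 -8.5 0; 0 0 0.9 0 0 -8.5 0'
python3 -m handwheel '0 0 0 0 0 -5 0; 0 0 0 0 0 0 0'
cat > wfit.py <<'E'
from h import *
import sys
from scipy.optimize import differential_evolution as DE
from scipy.spatial.transform import Rotation as R
def look(name,x0):
    s=state(); c=camera("wrist"); T=np.eye(4); T[:3,:3]=R.from_euler("xyz",s["orientation"],degrees=True).as_matrix(); T[:3,3]=s["eef_pos"]
    E=np.linalg.inv(T@c["T_tool_cam"]); cv2.imwrite(f"pics/{name}.png",c["pixels"][:,:,::-1])
    print(s["time"],s["joints"].round(1),s["eef_pos"].round(4),s["orientation"].round(2),s["wrist_force"].round(2))
    k=proj(c,[[x0[0],x0[1],.044]],E)[0]; ds=silhouettes(c,"thick_roller")
    if ds:
        m=min(ds,key=lambda d:abs(d["box"][0]+d["box"][2]/2-k[0])+abs(d["box"][1]+d["box"][3]/2-k[1])); print(m["box"],m["p"]); m=m["pixels"]
        cost=lambda p:1-(m&(h:=hullmask(c,cyl(p[0],p[1],np.radians(p[2])),E))).sum()/(m|h).sum()
        b=DE(cost,[(x0[0]-.03,x0[0]+.03),(x0[1]-.03,x0[1]+.03),(-8,8)],seed=1,maxiter=40); print("roller",b.x.round(4),round(b.fun,3))
    # expected bar face edges for checking
    for z in(.014,.042): print("face z",z,proj(c,[[.6715-.005*(y+.197),y,z] for y in(-.28,-.197,-.12)],E).round(0).tolist())
    return c,E
if __name__=="__main__": look(sys.argv[1],(float(sys.argv[2]),float(sys.argv[3])))
E
python3 wfit.py w2 .5625 -.197
```

```text
time: 3.85
eef_pos: [0.5455, -0.1971, 0.16]
orientation: [-180.0, 0.0, 175.6]
wrist_force: [0.9, -1.3, -0.4]
width: 0.001
time: 4.05
eef_pos: [0.5453, -0.1973, 0.1601]
orientation: [180.0, -0.0, -179.7]
wrist_force: [0.8, 0.1, -0.4]
width: 0.003
4.05 [ 23.7  47.8 -14.   90.   14.9  44.   93.7] [ 0.5453 -0.1973  0.1601] [ 1.7999e+02 -1.0000e-02 -1.7970e+02] [ 0.83  0.06 -0.39]
[199.3, 191.6, 166.8, 88.6] 0.81
roller [ 0.5632 -0.196   3.9924] 0.084
face z 0.014 [[190.0, 333.0], [280.0, 333.0], [363.0, 333.0]]
face z 0.042 [[182.0, 353.0], [279.0, 354.0], [370.0, 353.0]]
```

View pics/w2.png

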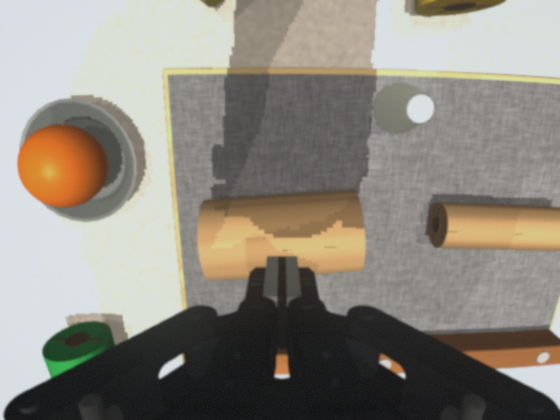

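Wrist view: roller at about (200–363, 192–278), which fits (0.563, -0.196) with yaw ~3.5–4°. The fingers sit just ahead of its centre line in the picture, the thin roller is at right from (430,225), and the bar is at the bottom. Lowering onto the roller now.

```bash
python3 -m handwheel '-0.8 0 2.5 0 0 0 0; 0 0 2.2 0 0 0 0; 0 0 1 0 0 0 0; 0 0 0.5 0 0 0 0; 0 0 0 0 0 0 0'
python3 -m handwheel '0 0 0.2 0 0 0 0; 0 0 0 0 0 0 0'
python3 -m handwheel '0 0 0.1 0 0 0 0; 0 0 0 0 0 0 0'
```

```text
time: 4.65
eef_pos: [0.5535, -0.1971, 0.0985]
orientation: [-180.0, -0.0, -179.8]
wrist_force: [-0.5, -0.7, 0.6]
width: 0.002
time: 4.85
eef_pos: [0.5536, -0.1973, 0.0969]
orientation: [-180.0, 0.0, -179.8]
wrist_force: [-0.5, -0.4, 0.9]
width: 0.001
time: 5.05
eef_pos: [0.5535, -0.1972, 0.0955]
orientation: [-180.0, 0.0, -179.8]
wrist_force: [0.4, -0.0, 0.6]
width: 0.004
```

```bash
for i in 1; do python3 -m handwheel '0 0 0.1 0 0 0 0; 0 0 0 0 0 0 0'; python3 -m handwheel '0 0 0.1 0 0 0 0; 0 0 0 0 0 0 0';python3 -m handwheel '0 0 0.1 0 0 0 0; 0 0 0 0 0 0 0'; done
```

```text
time: 5.25
eef_pos: [0.5535, -0.1971, 0.0943]
orientation: [-180.0, -0.0, -179.8]
wrist_force: [0.1, 0.5, 1.2]
width: 0.001
time: 5.45
eef_pos: [0.5534, -0.1971, 0.0932]
orientation: [-180.0, -0.0, -179.8]
wrist_force: [0.6, -0.3, -0.3]
width: -0.0
time: 5.65
eef_pos: [0.5539, -0.1971, 0.0928]
orientation: [-180.0, 0.1, -179.8]
wrist_force: [-0.6, 0.4, 7.6]
width: 0.001
```

```bash
python3 -m handwheel '-0.2 0 0.03 0 0 0 0; -0.4 0 0 0 0 0 0; -0.5 0 0 0 0 0 0; -0.5 0 0 0 0 0 0; -0.5 0 0 0 0 0 0; -0.5 0 0 0 0 0 0; -0.5 0 0 0 0 0 0; -0.5 0 0 0 0 0 0; -0.3 0 0 0 0 0 0; 0 0 0 0 0 0 0'
python3 wfit.py w3 .583 -.196
```

```text
time: 6.65
eef_pos: [0.5935, -0.1957, 0.0926]
orientation: [179.9, 0.1, -179.7]
wrist_force: [-0.1, 6.6, 10.8]
width: 0.002
6.65 [ 21.3  56.6 -12.9  82.5  15.8  42.6  92.7] [ 0.5935 -0.1957  0.0926] [ 1.7993e+02  1.0000e-01 -1.7973e+02] [-0.06  6.57 10.78]
[155.6, 168.3, 247.8, 127.4] 0.6
roller [ 0.5835 -0.1957  4.1464] 0.078
face z 0.014 [[158.0, 334.0], [277.0, 335.0], [388.0, 334.0]]
face z 0.042 [[144.0, 361.0], [277.0, 364.0], [400.0, 362.0]]
```

View pics/w3.png

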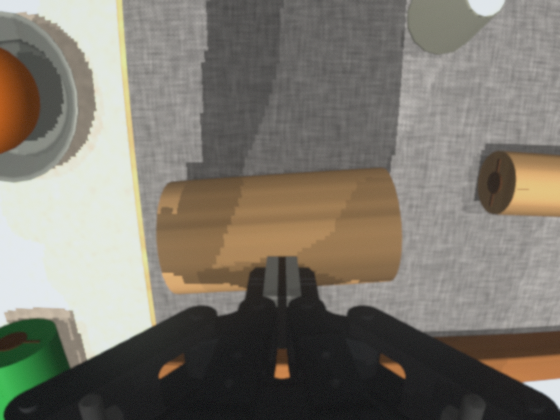

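The roller moved 20.3 mm for 40 mm of hand travel, so it is rolling cleanly. Lifting, stepping back and taking the next stroke.

```bash
python3 -m handwheel '0 0 -0.6 0 0 0 0; 1 0 0 0 0 0 0; 1 0 0 0 0 0 0; 0 0 0.4 0 0 0 0; 0 0 0.2 0 0 0 0; 0 0 0 0 0 0 0'
python3 -m handwheel '-0.2 0 0 0 0 0 0; -0.4 0 0 0 0 0 0; -0.5 0 0 0 0 0 0; -0.5 0 0 0 0 0 0; -0.5 0 0 0 0 0 0; -0.5 0 0 0 0 0 0; -0.5 0 0 0 0 0 0; -0.5 0 0 0 0 0 0; -0.4 0 0 0 0 0 0; 0 0 0 0 0 0 0'
python3 wfit.py w4 .604 -.196
```

```text
time: 7.35
eef_pos: [0.5737, -0.1973, 0.0927]
orientation: [-180.0, 0.1, -179.8]
wrist_force: [-0.3, -1.6, 13.2]
width: 0.002
time: 8.35
eef_pos: [0.6141, -0.1954, 0.0925]
orientation: [179.9, 0.1, -179.7]
wrist_force: [0.6, 7.8, 13.0]
width: -0.004
8.35 [ 20.6  58.1 -13.1  77.7  15.4  45.8  93.1] [ 0.6141 -0.1954  0.0925] [ 1.7991e+02  1.3000e-01 -1.7972e+02] [ 0.6   7.81 13.02]
[157.3, 168.0, 245.2, 124.6] 0.91
roller [ 0.6035 -0.1949  3.5536] 0.072
face z 0.014 [[154.0, 309.0], [277.0, 310.0], [390.0, 308.0]]
face z 0.042 [[139.0, 334.0], [276.0, 336.0], [404.0, 334.0]]
```

```bash
python3 -m handwheel '0 0 -0.6 0 0 0 0; 1 0 0 0 0 0 0; 1.1 0 0 0 0 0 0; 0 0 0.4 0 0 0 0; 0 0 0.2 0 0 0 0; 0 0 0 0 0 0 0'
python3 -m handwheel '-0.2 0 0 0 0 0 0; -0.4 0 0 0 0 0 0; -0.5 0 0 0 0 0 0; -0.5 0 0 0 0 0 0; -0.5 0 0 0 0 0 0; -0.5 0 0 0 0 0 0; -0.5 0 0 0 0 0 0; -0.5 0 0 0 0 0 0; -0.4 0 0 0 0 0 0; 0 0 0 0 0 0 0'
python3 wfit.py w5 .623 -.195
```

```text
time: 9.05
eef_pos: [0.5928, -0.1972, 0.0926]
orientation: [-180.0, 0.1, -179.8]
wrist_force: [-0.7, -0.7, 11.1]
width: 0.001
time: 10.05
eef_pos: [0.6334, -0.195, 0.0926]
orientation: [179.9, 0.1, -179.7]
wrist_force: [1.0, 8.2, 15.6]
width: -0.0
10.05 [ 20.   59.6 -13.3  73.   15.   48.9  93.5] [ 0.6334 -0.195   0.0926] [ 1.7989e+02  1.5000e-01 -1.7971e+02] [ 0.99  8.2  15.57]
[159.9, 171.9, 246.3, 123.1] 0.97
roller [ 0.6238 -0.1933  3.9502] 0.079
face z 0.014 [[150.0, 283.0], [276.0, 284.0], [393.0, 283.0]]
face z 0.042 [[134.0, 306.0], [275.0, 308.0], [407.0, 306.0]]
```

View pics/w5.png

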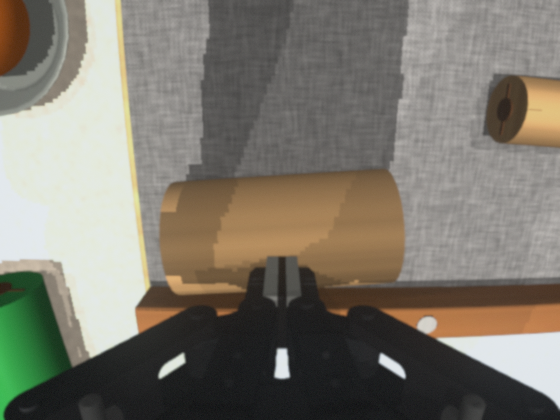

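The roller has about 14–18 mm left to the bar, with its −y (left) end leading. For the last stroke I put the hand toward the lagging +y end, so the roller squares up once the leading end touches.

```bash
python3 -m handwheel '0 0 -0.6 0 0 0 0; 1 1.2 0 0 0 0 0; 1 1.2 0 0 0 0 0; 0 0 0.4 0 0 0 0; 0 0 0.2 0 0 0 0; 0 0 0 0 0 0 0'
python3 -m handwheel '-0.2 0 0 0 0 0 0; -0.4 0 0 0 0 0 0; -0.5 0 0 0 0 0 0; -0.5 0 0 0 0 0 0; -0.4 0 0 0 0 0 0; -0.4 0 0 0 0 0 0; -0.3 0 0 0 0 0 0; -0.2 0 0 0 0 0 0; 0 0 0 0 0 0 0'
python3 -m handwheel '-0.2 0 0 0 0 0 0; -0.2 0 0 0 0 0 0; 0 0 0 0 0 0 0'
python3 -m handwheel '-0.2 0 0 0 0 0 0; -0.2 0 0 0 0 0 0; 0 0 0 0 0 0 0'
python3 -m handwheel '-0.2 0 0 0 0 0 0; 0 0 0 0 0 0 0'
python3 wfit.py w6 .641 -.193
```

```text
time: 10.75
eef_pos: [0.6128, -0.1726, 0.0927]
orientation: [180.0, 0.1, -179.8]
wrist_force: [-0.7, 5.1, 13.1]
width: -0.003
time: 11.65
eef_pos: [0.6421, -0.1715, 0.0929]
orientation: [179.9, 0.2, -179.7]
wrist_force: [0.3, 11.0, 17.2]
width: 0.004
time: 11.95
eef_pos: [0.6459, -0.172, 0.0928]
orientation: [179.9, 0.1, -179.8]
wrist_force: [-0.3, 8.2, 16.5]
width: 0.004
time: 12.25
eef_pos: [0.6497, -0.1726, 0.0927]
orientation: [180.0, 0.1, -179.8]
wrist_force: [0.1, 5.2, 14.0]
width: 0.002
time: 12.45
eef_pos: [0.6516, -0.1728, 0.0926]
orientation: [180.0, 0.1, -179.8]
wrist_force: [-0.6, 3.6, 13.2]
width: 0.001
12.45 [ 17.4  60.5 -13.   70.   14.6  50.9  91.9] [ 0.6516 -0.1728  0.0926] [ 1.7998e+02  1.0000e-01 -1.7979e+02] [-0.61  3.63 13.19]
[108.2, 174.2, 244.6, 118.2] 0.89
roller [ 0.6424 -0.1952  1.3757] 0.081
face z 0.014 [[114.0, 258.0], [241.0, 259.0], [362.0, 258.0]]
face z 0.042 [[93.0, 278.0], [236.0, 280.0], [373.0, 279.0]]
```

View pics/w6.png

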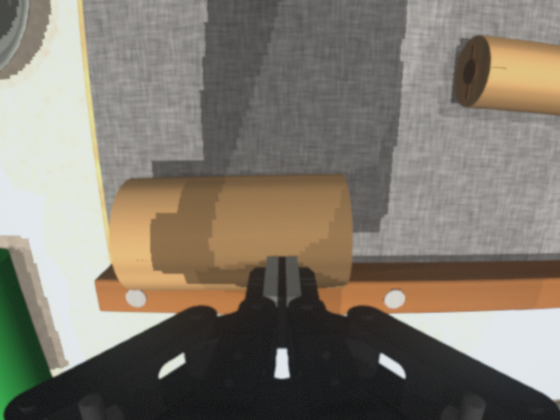

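It is squaring up: the lateral force fell from 11 N to 3.6 N and the roller edges (row ~175 and ~288) are now nearly parallel to the bar. One more short stroke, still toward the +y side, until the stop pushes back.

```bash
python3 -m handwheel '0 0 -0.6 0 0 0 0; 0.8 0 0 0 0 0 0; 0.8 0 0 0 0 0 0; 0 0 0.4 0 0 0 0; 0 0 0.2 0 0 0 0; 0 0 0 0 0 0 0'
python3 -m handwheel '-0.2 0 0 0 0 0 0; -0.2 0 0 0 0 0 0; 0 0 0 0 0 0 0'
python3 -m handwheel '-0.2 0 0 0 0 0 0; -0.2 0 0 0 0 0 0; 0 0 0 0 0 0 0'
python3 -m handwheel '-0.2 0 0 0 0 0 0; -0.2 0 0 0 0 0 0; 0 0 0 0 0 0 0'
```

```text
time: 13.15
eef_pos: [0.6357, -0.1734, 0.0928]
orientation: [-179.9, 0.1, -179.8]
wrist_force: [-1.1, -1.3, 14.5]
width: 0.001
time: 13.45
eef_pos: [0.6388, -0.1733, 0.0928]
orientation: [-180.0, -0.0, -179.8]
wrist_force: [-8.3, 0.2, 20.5]
width: 0.002
time: 13.75
eef_pos: [0.6428, -0.1734, 0.0928]
orientation: [-179.9, -0.0, -179.8]
wrist_force: [-7.9, 0.9, 20.3]
width: -0.001
time: 14.05
eef_pos: [0.6468, -0.1734, 0.0928]
orientation: [-179.9, -0.0, -179.8]
wrist_force: [-9.3, 0.3, 20.5]
width: -0.006
```

Fx has risen to −8…−9 N and the hand now slips, so the roller is firmly against the stop. Lifting off and checking.

```bash
python3 -m handwheel '0 0 -0.3 0 0 0 0; 0 0 -1 0 0 0 0; 0 0 -3 0 0 0 0; 2 0 -4 0 0 0 0; 4 0 -4 0 0 0 0; 4 0 -2 0 0 0 0; 4 0 0 0 0 0 0; 0 0 0 0 0 0 0'
python3 wfit.py w7 .641 -.193
python3 - <<'E'
from h import *
a=cv2.imread("pics/w7.png"); c=camera("top")["pixels"][:,:,::-1]
z=cv2.resize(c[138:264,214:388],None,fx=4,fy=4,interpolation=cv2.INTER_CUBIC); cv2.imwrite("pics/t7.png",z)
E
```

```text
time: 14.85
eef_pos: [0.507, -0.1739, 0.2316]
orientation: [-179.9, -0.1, -179.8]
wrist_force: [0.2, -0.7, 0.4]
width: 0.001
14.85 [ 23.6  38.9 -15.2  94.5  12.8  48.4  93.3] [ 0.507  -0.1739  0.2316] [-1.7994e+02 -1.5000e-01 -1.7985e+02] [ 0.19 -0.67  0.43]
[200.0, 288.3, 47.4, 29.6] 0.77
roller [ 0.6392 -0.2101  4.0436] 0.863
face z 0.014 [[188.0, 323.0], [260.0, 323.0], [327.0, 323.0]]
face z 0.042 [[182.0, 338.0], [259.0, 339.0], [330.0, 338.0]]
```

View pics/w7.png

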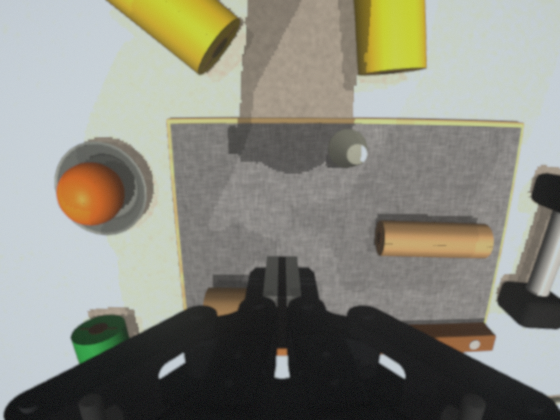

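View pics/t7.png

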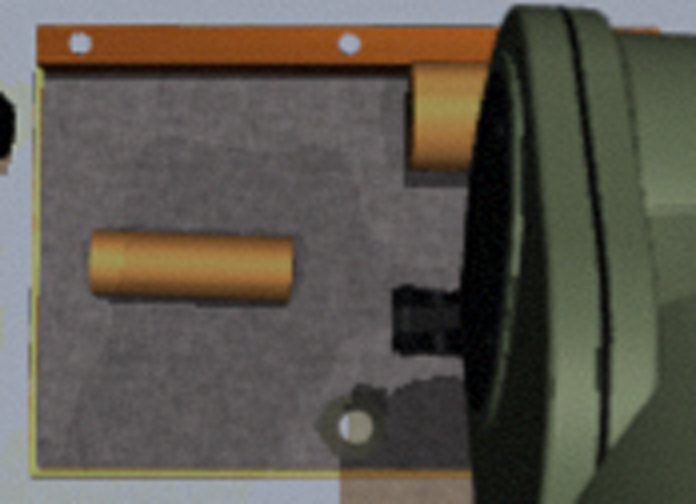

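The arm blocks both views of the roller; the end I can see is up at the bar. I move the arm aside for a clear look.

```bash
python3 -m handwheel '1 3 -2 0 0 0 0; 1 4.5 -1 0 0 0 0; 1 4.5 0 0 0 0 0; 1 4.5 0 0 0 0 0; 0 4.5 0 0 0 0 0; 0 4.5 0 0 0 0 0; 0 4.5 0 0 0 0 0; 0 4.5 0 0 0 0 0; 0 4.5 0 0 0 0 0; 0 0 0 0 0 0 0'
python3 - <<'E'
from h import *
from scipy.optimize import differential_evolution as DE
cs=[camera("top"),camera("scene")]; out=[]
for c,k,w in zip(cs,[(343,168),(190,232)],[(214,138,388,264),(140,150,360,330)]):
    z=c["pixels"][w[1]:w[3],w[0]:w[2],::-1]; out.append(cv2.resize(z,(390,int(390*z.shape[0]/z.shape[1])),interpolation=cv2.INTER_CUBIC))
    ds=silhouettes(c,"thick_roller"); d=min(ds,key=lambda d:abs(d["box"][0]+d["box"][2]/2-k[0])+abs(d["box"][1]+d["box"][3]/2-k[1])) ; m=d["pixels"]; print(d["box"])
    cost=lambda p:1-(m&(h:=hullmask(c,cyl(p[0],p[1],np.radians(p[2]))))).sum()/(m|h).sum()
    b=DE(cost,[(.62,.66),(-.22,-.17),(-7,7)],seed=1,maxiter=40); print(b.x.round(4),round(b.fun,3))
H=max(o.shape[0] for o in out); cv2.imwrite("pics/f.png",np.hstack([cv2.copyMakeBorder(o,0,H-o.shape[0],0,10,0) for o in out]))
z=cs[0]["pixels"][140:185,300:388,::-1]; cv2.imwrite("pics/f2.png",cv2.resize(z,None,fx=9,fy=9,interpolation=cv2.INTER_CUBIC))
E
```

```text
time: 16.0
eef_pos: [0.4689, 0.2234, 0.2599]
orientation: [179.8, -0.0, -179.3]
wrist_force: [0.2, -1.2, -0.0]
width: 0.0
[318.1, 152.5, 50.7, 30.4]
[ 0.6431 -0.1962 -0.023 ] 0.052
[169.2, 205.9, 56.8, 50.2]
[ 0.643  -0.1963 -0.4805] 0.061
```

View pics/f.png

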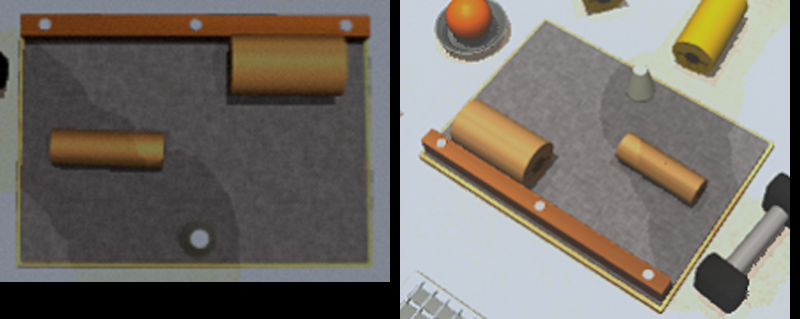

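View pics/f2.png

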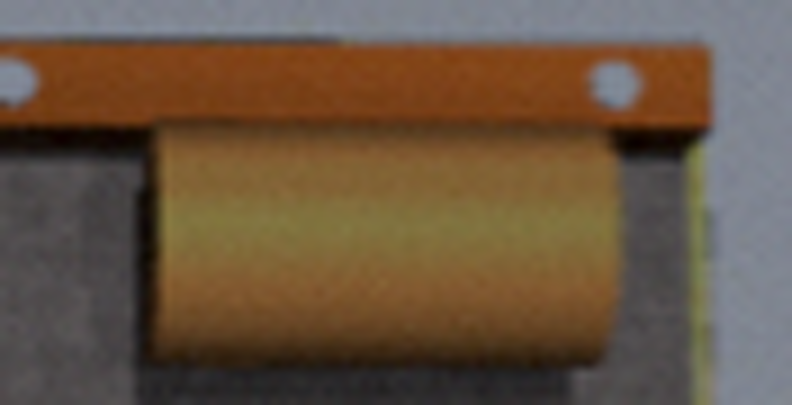

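The roller touches the bar along its whole length, with its edge at row ~128 meeting the bar edge squarely. The thin roller has not moved, and the robot is clear of everything.

```bash
python3 -c "
from rig import *
print(state()['joint_velocities'].round(2)); print(hand_in())"
```

```text
[ 0.92 -0.46  0.02  0.48 -0.01 -0.11 -0.05]
the job is handed in; nothing more can be done
None
```

The thick roller now lies against the stop bar, squarely along it, and I handed the job in at about 16 s. I rolled it there under the closed, pointing-down hand, without gripping or lifting it.

- **Strokes:** It took five strokes with short lifts between them, because the closed fingertips cover only about 22 mm along the direction of rolling. In the first stroke the roller moved about 20 mm for 40 mm of hand travel, as it should when rolling.
- **Squaring:** The last two strokes were made toward the end that lagged behind, so the roller turned square against the bar. On the last one the stop pushed back with 8–9 N and the hand slipped on top.
- **Forces:** The highest vertical force I read was about 20 N. I read the force only at the end of each move.

**Last checks, with the arm moved away:**
- **Position:** The top and scene cameras both put the roller's centre at x ≈ 0.643 m. I expected 0.6415 m at contact, so they agree within the 2 mm calibration.
- **Angle:** The cameras measured the roller at −0.02° and −0.5°, and the bar at about 0.2–0.4°. The enlarged top view shows the roller's edge flush with the bar along its full length.
- **Thin roller and look-alikes:** The hand never went near them, and the thin roller looks unmoved in the pictures. I did not measure its position again.
- **Failed check:** One wrist-camera fit after lifting off gave no usable result, because the gripper hid the roller. I relied on the other two cameras instead.

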